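# Draw the end panel of a spice rack tight with its cam lock

### The job

Finish putting the flat-pack spice rack together: push the loose end panel up to the rack so that its bolt stands in the open mouth of the cam, then turn the cam's grip clockwise, about half a turn, until its hook has drawn the panel in tight against the rubber strip. Feel for the sudden rise of resistance and stop there, firmly tight but not forced, and leave the shakers and jars where they stand.

Things in the scene. Friction and masses are not known exactly. Their poses are not given: they have to be found in the camera images.
- rack_base: Fixed light wood board, 260 (own x) x 140 (own y) x 30 mm; origin: centre of its underside, z up. Its open end at own x = -130 mm gets the loose panel; a fixed panel 75 mm high closes the other end (own x 130 to 146). A 12 mm wide bolt channel, open at the top, runs along own y = 0 inwards from the open end.
- strip_mid (a point): Fixed point on the rack base, own (-136, 0, 24) mm: nominal place of the panel's inner face when home. Here a black rubber strip (two pads beside the channel, 3 to 45 mm high) yields 5 mm under 12 N (2.4 N/mm), then is firm (40 N/mm). Its thickness differs by +-2.4 mm, unmeasured: the panel's origin meets it at rack x -149 +-2.4 mm and is firmly home 5 mm farther on.
- end_panel: Loose darker wood end panel, about 0.36 kg: board 16 (own x) x 140 x 75 mm high, with a foot 24 mm deep, 10 mm high on its outer (own -x) side (to x = -29 mm). Origin: under the middle of the board. Stands on the worktop, axes as the rack base's within 0.04 rad, 11 to 34 mm from the strip; bolt already in the channel. Moves along the rack's +x.
- panel_outer (a point): Middle of the panel's flat outer face, 45 mm up, 8 mm from the panel's origin along own -x: the place to push towards the rack's +x. The panel slides under 1 to 4 N; 6 N more is felt once it has met the strip, and is enough (it springs back a little when released).
- bolt_head (a point): On the steel bolt's upturned pin (dia 9 mm, top 43 mm above the worktop), 57.7 mm from the panel's origin along own +x, 38.5 mm up. The bolt (dia 8.4 mm, 21.5 mm up) joins it to the panel. The hook catches behind the pin and pulls it towards the cam's axis.
- cam_turn (a joint): Angle of hook and disc, rad, about the vertical through cam_grip, growing CLOCKWISE seen from above; limits -0.5, 3.45. Starts -0.35 to 0.1, mouth open to the bolt. Untouched, the bar points (red end) along rack yaw + pi - angle. Stays where left. The hook takes up the bolt at 0.6 to 1.9 rad, then squashes the strip, and comes up firm somewhere from 2.05 to 3.15 rad, by the strip.
- cam_grip (a point): On the cam's axis, rack (-60, 0, 68) mm: where to grip. Black bar 50 x 12 mm, 50 to 78 mm above the worktop, red at its mouth end, over an aluminium disc and web (44 to 50 mm up, radius to 46 mm). The bar sits on the cam by a torsion spring, 4 N m per rad (0.35 rad at most each way): under load it runs ahead of the hook, and springs back when let go.
- cam: The whole cam lock; the steel spiral hook lies under its web, 32 to 44 mm up; origin on its axis, 30 mm up; own -x points to the mouth. Turning moment: 0.15 N m free, 0.15 to 0.35 while the strip yields, then rising fast, about 0.15 + 0.013 per newton of pull on the bolt (+-15 % by friction): firmly tight is 0.45 to 0.75 N m (25 to 45 N), forced is over 1 N m (65 N).
- salt: Cream shaker with a flower and a black top, 45 mm dia x 78 mm, standing on the rack base near its closed end; origin at its underside. Bystander.
- pepper: The second, alike shaker beside it on the rack base; origin at its underside. Bystander.
- spice_red: Glass spice jar with a red and white label and a dark cap, 41 mm dia x 105 mm, on the worktop beside the rack; origin at its underside. Bystander.
- spice_blue: Glass spice jar with a blue label and a dark cap, 41 mm dia x 105 mm, on the worktop beside the rack; origin at its underside. Bystander.
Mind the look-alikes: they are no part of the job. What is shaped like the end_panel but pink or red is not meant.

How it is judged (in metres and radians):
On the way, in this order (a step that is already met when the one before it is completed fails the run):
1. the panel is pushed up to the strip, its bolt pin in the cam's open mouth (horizontal distance between bolt_head and cam_grip below 0.037 m and value of joint cam_turn below 0.6 rad), for 0.1 s.
2. the cam is turned so that its hook pulls the bolt (value of joint cam_turn above 1.7 rad and contact force between cam and end_panel above 2 N), for 0.1 s.
At the end, for the whole second after the job is handed in: The cam is turned clockwise past 1.8 rad and its hook holds the bolt with a pull of more than 20 N, so that the rubber strip is fully squashed; the bolt pin is within 30 mm of the cam's axis; the panel stands upright (within 0.05 rad), square to the rack (0.06 rad) and at rest (contact force between cam and end_panel above 20 N and value of joint cam_turn above 1.8 rad and horizontal distance between bolt_head and cam_grip below 0.03 m and angle between end_panel's own z axis and vertical below 0.05 rad and angle between the x axis of end_panel and the x axis of rack_base, either way round below 0.06 rad and linear speed of end_panel below 0.01 m/s); the robot touches nothing.
It fails at once if the cam lock is forced: hook and bolt press on each other with more than 65 N (contact force between cam and end_panel above 65 N).
It fails at once if a shaker or jar is pushed more than 25 mm (distance of any of salt, pepper, spice_red, spice_blue from where it was at the start of the episode above 0.025 m).
It fails at once if a shaker or jar is tipped (angle between any of salt, pepper, spice_red, spice_blue's own z axis and vertical above 0.5 rad).
It also fails if it takes over 72 s, if anything falls off the work surface, if the arm or the gripper's body presses on something with over 40 N, if the wrist force passes 120 N, or if a joint passes its speed limit or range.

### The arm

A 6-joint arm with a two-finger parallel gripper is mounted at the origin on a cart in front of the work surface, level with it; the furniture and walls round the work are solid. World frame = base frame: x ahead of the robot, y to its left, z up, the work surface at z = 0. Lengths are in m, angles in degrees, forces in N, time in s.
With the tool pointing down it reaches from about 0.35 to 0.975 m from the base axis. Payload 4.9 kg.
Tool frame: the origin (TCP) lies midway between the tips of the shut fingers; the grasp point (between the pads) lies 19 mm behind it; z points along the fingers, y is the line along which they close (so a half turn about z gives the same grasp; the last joint's range is limited). The gripper opens to 85 mm and grips with 20 to 120 N. Pads are 22 mm wide; open, the fingers measure 114 mm over their backs; the gripper's body (76 mm by 85 mm) begins 54 mm behind the grasp point. The pads swing forward as they close: fully open they stand 13 mm farther back than shut.
Start: joints at [-79.011, 3.019, 92.412, -0, 84.569, -6.818], TCP at [0.191, -0.595, 0.231] pointing down, gripper open.
Joint ranges: [-172.51, 172.51], [-57.92, 126.97], [3.15, 148.05], [-58.71, 238.71], [5.1, 150.11], [-179.66, 179.66]. Speed limits (degrees/s): [147.25, 147.25, 180, 180, 180, 180].

### API

Orientations are given as [roll, pitch, yaw] about the fixed x, y, z axes, in that order (R = Rz(yaw) Ry(pitch) Rx(roll)).
In Python, from bench import state, capture, camera_model, close_job gives the robot as it stands.
- The arm moves only by the shell command python3 -m jog 'ROWS' [FORCE]. ROWS is one flat JSON list of numbers that holds 1 to 5 rows one after another, with no inner brackets; each row has 7 numbers: a rotation vector rx, ry, rz in degrees, then dx, dy, dz in m, then the finger opening in m; each row shifts and turns the commanded pose from where the row before left it, along the tool's axes as they then stand; what a row does not reach is not made up. A row lasts 1/10 s, in which the tool goes at most 0.05 m and 8.59 degrees, less where a joint would pass 70% of its speed; a pose out of reach is approached as far as the arm can. The fingers move at their own pace and stop on an object; FORCE is the grip in N (left out, the last holds). Time passes only in rows, so rows that do not move let the fingers close. It prints the time, the measured TCP pose, the force, the opening and the grip force at its end. Input that does not fit is refused with a message, and nothing moves.
- state(): the state, without advancing time (a new reading comes with each control period).
- capture(name): name is "side" or "top" or "wrist"; returns the picture (420x560x3 uint8, red, green, blue); there is no depth.
- camera_model(name): a dict with "fx", "fy", "cx", "cy" (pixels), "D" ([k1, k2, p1, p2, k3] as OpenCV has them; the pictures are not rectified), "rvec" (rotation vector, rad) and "tvec" (3), from world to camera coordinates, as OpenCV has them; the wrist camera has in their place "hand_eye" (4x4, takes a point from camera to tool coordinates, whose origin is the TCP and whose axes are the flange's). Camera axes: x right, y down, z forward; pixel columns grow to the right and rows downward; lengths in m; the calibration is good to about 2 mm. A picture is of the moment at which its call begins: read the wrist's pose just before it. camera_model takes no time and is no camera call.
- close_job(): hands the job in; it is judged then, once.
The state is a dict: "t": time; "joints": joint angles; "dq": joint speeds; "tau": joint torques, N m; "position": TCP position; "tcp_rot": TCP orientation; "force": force on the tool from outside, world axes, zero at the start; "moment": the same for the moment, N m; "opening": finger opening in m; "gripper_force": force on a finger pad.
Only numpy, scipy, OpenCV 4.12 (cv2) and the standard library are available. Lean on these libraries where they do the work, as an engineer would, in place of code of your own. Each camera call takes 0.05 s, during which the arm holds its last target. There are 200 camera calls.

## Working session

There is one attempt and no reset: what is moved stays moved. The work goes in short steps, Python scripts to look and compute and a shell command to move; the robot and the scene stay as the last step left them, time stands still between calls to the robot, and variables do not carry over. Pictures are saved under pics/ and viewed, at most 10 in all, crops included, and the job is handed in when it is done.

```bash
ls; mkdir -p pics
python3 - <<'E'
from bench import *
import cv2
s=state();print({k:s[k] for k in('t','position','tcp_rot','force','opening')})
for n in('side','top'):
    im=capture(n);cv2.imwrite(f'pics/{n}0.png',im[:,:,::-1]);m=camera_model(n);print(n,m)
print(camera_model('wrist'))
E
```

```text
pics
{'t': 0.0, 'position': array([ 0.19100881, -0.59444814,  0.2300802 ]), 'tcp_rot': array([-1.79885307e+02, -1.39910103e-02,  1.78067368e+01]), 'force': array([-0.51372188,  0.79847015, -0.12087344]), 'opening': 0.0853680461541632}
side {'fx': 472.16209635425145, 'fy': 472.16209635425145, 'cx': 276.5994617828294, 'cy': 216.0210923731395, 'D': array([-0.01795145,  0.        ,  0.        ,  0.        ,  0.        ]), 'rvec': array([ 0.58333181, -2.41088477,  1.46362524]), 'tvec': array([0.42752897, 0.23136158, 0.8725282 ])}
top {'fx': 421.37860104335687, 'fy': 421.37860104335687, 'cx': 286.00583706125315, 'cy': 212.18971781485206, 'D': array([-0.10127868,  0.        ,  0.        ,  0.        ,  0.        ]), 'rvec': array([ 2.1629807 , -2.13125158,  0.12642042]), 'tvec': array([-0.11808279,  0.5485601 ,  1.13867718])}
{'fx': 353.9801856919255, 'fy': 353.9801856919255, 'cx': 275.8231821108369, 'cy': 207.80576481250267, 'D': array([-0.07296545,  0.        ,  0.        ,  0.        ,  0.        ]), 'hand_eye': array([[-1.05643605e-03, -9.55863624e-01, -2.93808809e-01,
         7.63251221e-02],
       [ 9.99998865e-01, -6.94113528e-04, -1.33745811e-03,
         5.50987858e-04],
       [ 1.07449089e-03, -2.93809888e-01,  9.55863272e-01,
        -1.43098952e-01],
       [ 0.00000000e+00,  0.00000000e+00,  0.00000000e+00,
         1.00000000e+00]])}
```

View pics/top0.png

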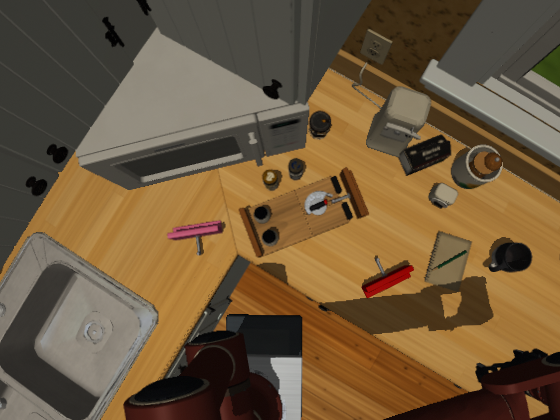

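View pics/side0.png

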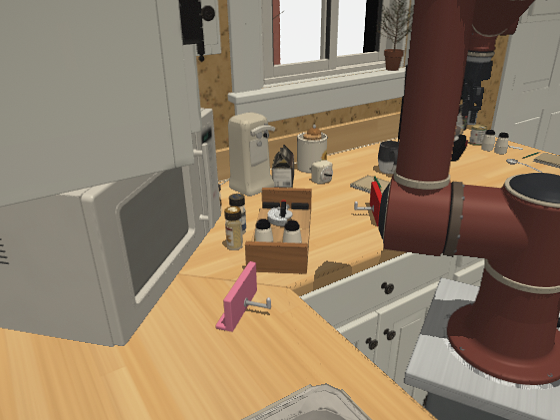

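Top view: the rack runs from its fixed panel (250,232), with the shakers at (262,213) and (270,236), to the loose brown panel (353,193). The cam is at (316,203).
Candidates for the end panel: brown (353,193), which I choose because its bolt is in the channel; pink (195,230) and red (388,280) are look-alikes. I'll check with a close crop.

```bash
cat > h.py <<'E'
import numpy as np,cv2
from bench import *
from scipy.spatial.transform import Rotation as R
def cam(n,s=None):
    m=camera_model(n);K=np.array([[m['fx'],0,m['cx']],[0,m['fy'],m['cy']],[0,0,1]])
    if n=='wrist':
        s=s or state();T=np.eye(4);T[:3,:3]=R.from_euler('xyz',s['tcp_rot'],degrees=True).as_matrix();T[:3,3]=s['position']
        T=T@m['hand_eye'];return K,m['D'],T[:3,:3],T[:3,3]
    A=cv2.Rodrigues(m['rvec'])[0];return K,m['D'],A.T,-A.T@m['tvec']
def topl(C,px,z):
    K,D,A,o=C;u=cv2.undistortPoints(np.array(px,float).reshape(-1,1,2),K,D).reshape(-1,2)
    d=np.c_[u,np.ones(len(u))]@A.T;return o+d*((z-o[2])/d[:,2])[:,None]
def proj(C,P):
    K,D,A,o=C;return cv2.projectPoints(np.array(P,float).reshape(-1,1,3),cv2.Rodrigues(A.T)[0],-A.T@o,K,D)[0].reshape(-1,2)
E
python3 - <<'E'
from h import *
im=cv2.imread('pics/top0.png')[150:275,225:385]
cv2.imwrite('pics/crop0.png',cv2.resize(im,None,fx=4.8,fy=4.8,interpolation=cv2.INTER_CUBIC))
C=cam('top')
print(topl(C,[[316,203]],.06),topl(C,[[353,193]],.075),topl(C,[[250,232]],.075))
E
```

```text
[[ 0.57347281 -0.19193193  0.06      ]] [[ 0.59998149 -0.29124317  0.075     ]] [[ 0.49012163 -0.01488994  0.075     ]]
```

View pics/crop0.png

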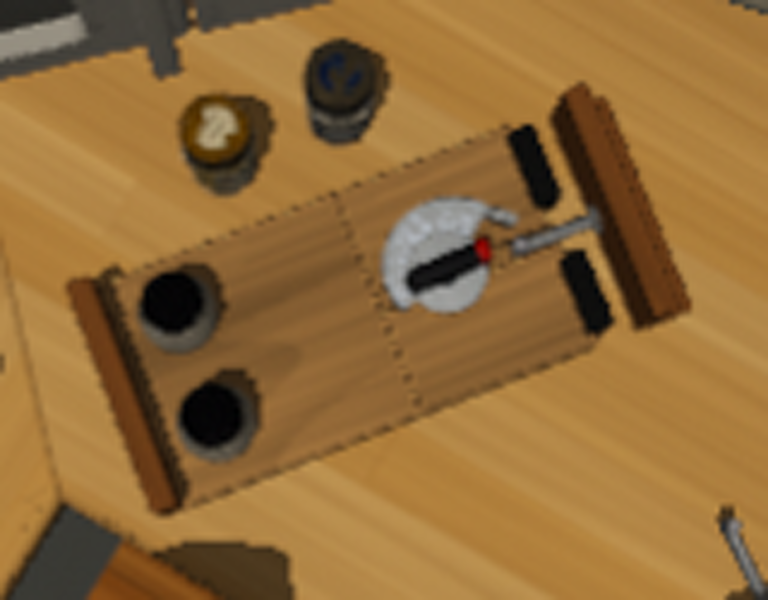

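Close crop: brown panel with its bolt in the channel, two black strips at (535,165) and (585,290), bar from (410,280) to its red end (487,248). The choice is confirmed.

Run:
```python
from h import *
C=cam('top');print('cam pos',C[3])
f=lambda p,z:topl(C,np.array(p)/4.8+[225,150],z)
e=f([[130,270],[512,125],[190,507],[600,345]],.03);print(e)
for a,b in((0,1),(2,3)):d=e[b]-e[a];print('yaw',np.degrees(np.arctan2(-d[1],-d[0])),np.linalg.norm(d))
print('end width',np.linalg.norm(e[1]-e[3]))
fp=f([[72,283],[95,280],[184,500],[163,513]],.075);print('fixed',fp)
g=f([[410,280],[490,248]],.078);print('grip',g,g.mean(0));d=g[1]-g[0];print(np.degrees(np.arctan2(d[1],d[0])),np.linalg.norm(d))
print('panel top z75',f([[572,84],[597,98],[688,305],[640,325]],.075))
print('panel inner low z0 / bolt pin z43',f([[515,247]],.043))
```

```text
cam pos [ 0.39676197 -0.12706004  1.19911765]
[[ 0.56644513 -0.01434178  0.03      ]
 [ 0.65601635 -0.23760673  0.03      ]
 [ 0.42892089 -0.05250973  0.03      ]
 [ 0.52616781 -0.28895812  0.03      ]]
yaw 111.86006373449023 0.24056233670679497
yaw 112.35647417883678 0.2556654165658011
end width 0.13963383421735576
fixed [[ 0.5520823   0.01384461  0.075     ]
 [ 0.55396354  0.00090891  0.075     ]
 [ 0.43149829 -0.05196662  0.075     ]
 [ 0.42412105 -0.04046848  0.075     ]]
grip [[ 0.555978   -0.17599716  0.078     ]
 [ 0.57473114 -0.22073284  0.078     ]] [ 0.56535457 -0.198365    0.078     ]
-67.25662760749567 0.048507328574481166
panel top z75 [[ 0.67041161 -0.26757605  0.075     ]
 [ 0.66246889 -0.28178765  0.075     ]
 [ 0.54443073 -0.33237041  0.075     ]
 [ 0.53275822 -0.30524331  0.075     ]]
panel inner low z0 / bolt pin z43 [[ 0.58107752 -0.23812957  0.043     ]]
```

Yaw is about 112°, the cam axis is near (0.565,-0.199), and the panel is about 11 mm from the strip. I'll move to a hover over the open end and look with the wrist camera.

```bash
python3 -m jog '[0, 0, 0, 0.042, -0.018, 0, 0.085, 0, 0, 0, 0.042, -0.018, 0, 0.085, 0, 0, 0, 0.042, -0.018, 0, 0.085, 0, 0, 0, 0.042, -0.018, 0, 0.085, 0, 0, 0, 0.042, -0.018, 0, 0.085]'
python3 -m jog '[0, 0, 0, 0.042, -0.018, 0, 0, 0, 0, 0, 0.042, -0.018, 0, 0, 0, 0, 0, 0.042, -0.018, 0, 0, 0, 0, 0, 0.042, -0.018, 0, 0, 0, 0, 0, 0.042, -0.018, 0, 0]'
python3 -m jog '[0, 0, 0, 0.042, -0.018, 0, 0, 0, 0, -8.5, 0, 0, 0, 0, 0, 0, -8.5, 0, 0, 0, 0, 0, 0, -8.5, 0, 0, 0, 0, 0, 0, -8.5, 0, 0, 0, 0]'
python3 -m jog '[0, 0, -8.5, 0, 0, 0, 0, 0, 0, -8.5, 0, 0, 0, 0, 0, 0, -8.5, 0, 0, 0, 0, 0, 0, -8.5, 0, 0, 0, 0, 0, 0, -8.5, 0, 0, 0, 0]'
python3 -m jog '[0, 0, -8.5, 0, 0, 0, 0, 0, 0, -8.5, 0, 0, 0, 0, 0, 0, -0.8, 0, 0, 0, 0, 0, 0, 0, 0, 0, 0, 0]'
python3 - <<'E'
from h import *
s=state();print(s['position'],s['tcp_rot'],s['joints'],s['force'])
im=capture('wrist');cv2.imwrite('pics/w1.png',im[:,:,::-1])
E
```

```text
t: 0.6
position: [0.3645, -0.4435, 0.2308]
tcp_rot: [-180.0, 0.0, 17.8]
force: [-0.0, -0.2, -0.5]
opening: 0.0851
gripper_force: 0.0
t: 1.1
position: [0.5369, -0.2935, 0.2308]
tcp_rot: [-180.0, 0.0, 17.8]
force: [0.4, -1.2, 0.1]
opening: 0.0117
gripper_force: 0.0
t: 1.6
position: [0.5703, -0.2648, 0.2305]
tcp_rot: [-179.9, 0.0, 52.2]
force: [-0.7, 0.2, 0.5]
opening: -0.0002
gripper_force: 0.0
t: 2.1
position: [0.5701, -0.265, 0.2305]
tcp_rot: [-179.9, -0.0, 94.7]
force: [-0.0, 0.1, 0.0]
opening: -0.0003
gripper_force: 0.0
t: 2.5
position: [0.5703, -0.2651, 0.2308]
tcp_rot: [-180.0, -0.0, 112.0]
force: [-0.0, 0.7, 0.8]
opening: 0.0001
gripper_force: 0.0
[ 0.57025159 -0.26510234  0.23083571] [-1.79974287e+02 -3.71313461e-02  1.11957879e+02] [-3.17098397e+01  3.58245787e+00  9.18711115e+01  1.29098678e-03
  8.45915773e+01 -5.36678490e+01] [-0.00928782  0.70865727  0.77766515]
```

View pics/w1.png

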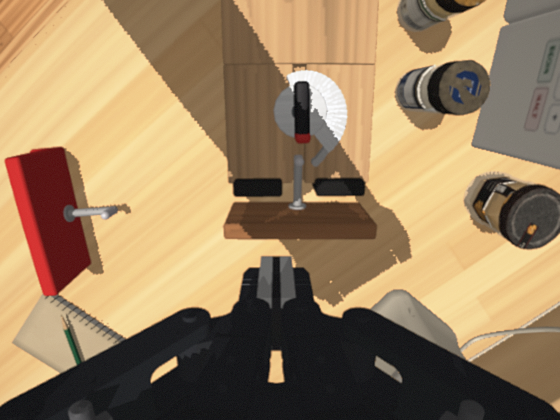

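Wrist view: bar from (302,83) to its red end (302,142); panel top face roughly in rows 220 to 238, columns 223 to 377; strips at row 187, columns 258 and 340. Jars are at the right.

Run:
```python
from h import *
C=cam('wrist');print('cam pos',C[3])
a=np.radians(112.2);X=np.array([np.cos(a),np.sin(a)])
f=lambda p,z:topl(C,p,z)
def show(n,p,z):
    q=f(p,z);d=q[1]-q[0];print(n,q[:,:2].round(4).tolist(),'len',np.linalg.norm(d).round(4),'dir',np.degrees(np.arctan2(d[1],d[0])).round(2),'mid',q.mean(0)[:2].round(4));return q.mean(0)[:2]
g=show('bar',[[302,83],[302,142]],.078)
show('base edges L',[[223,62],[229,178]],.03);show('base edges R',[[378,62],[369,178]],.03)
for r in (203,220,238): m=show(f'panel r{r}',[[224,r],[376,r]],.075);print('  rackx',(m-g)@X-.06)
p=f([[297,160],[297,205]],.043)[:, :2];print('pin',[(q-g)@X-.06 for q in p], p)
im=cv2.imread('pics/w1.png')
print(im[195:245,250].tolist()[::2])
```

```text
cam pos [ 0.54343105 -0.19561278  0.37404503]
bar [[0.558, -0.1756], [0.5763, -0.2187]] len 0.0468 dir -67.02 mid [ 0.5672 -0.1971]
base edges L [[0.4862, -0.1821], [0.5283, -0.2821]] len 0.1085 dir -67.14 mid [ 0.5073 -0.2321]
base edges R [[0.6178, -0.1285], [0.6576, -0.23]] len 0.109 dir -68.61 mid [ 0.6377 -0.1792]
panel r203 [[0.5338, -0.2936], [0.6585, -0.2434]] len 0.1344 dir 21.9 mid [ 0.5961 -0.2685]
  rackx -0.1370263308031262
panel r220 [[0.5391, -0.3085], [0.6656, -0.2577]] len 0.1364 dir 21.87 mid [ 0.6024 -0.2831]
  rackx -0.15290459951140123
panel r238 [[0.5448, -0.3249], [0.6735, -0.2733]] len 0.1386 dir 21.84 mid [ 0.6092 -0.2991]
  rackx -0.17025641200041475
pin [np.float64(-0.1042313943105702), np.float64(-0.14841336190242274)] [[ 0.58244941 -0.23867367]
 [ 0.5996257  -0.27938353]]
[[19, 19, 21], [68, 95, 120], [81, 112, 141], [66, 95, 124], [33, 52, 77], [32, 51, 77], [36, 55, 79], [37, 55, 80], [36, 56, 83], [39, 58, 84], [34, 52, 78], [37, 54, 80], [35, 55, 80], [34, 52, 76], [33, 52, 75], [39, 57, 83], [39, 59, 86], [39, 58, 83], [37, 56, 83], [38, 57, 85], [47, 73, 107], [64, 97, 145], [112, 159, 201], [160, 223, 248], [160, 221, 247]]
```

The panel's outer face lies at rack x -0.170, which fits. Before descending I'll check clearance to the beige appliance.

Run:
```python
from h import *
W,T,S=cam('wrist'),cam('top'),cam('side')
for z in(0,.1,.2,.25): print(z,'w',topl(W,[[395,291],[345,305]],z)[:,:2].round(3).tolist(),'t',topl(T,[[369,150],[383,92],[402,152]],z)[:,:2].round(3).tolist(),'s',topl(S,[[265,190],[265,135]],z)[:,:2].round(3).tolist())
```

```text
0 w [[0.759, -0.346], [0.711, -0.385]] t [[0.743, -0.35], [0.925, -0.396], [0.738, -0.448]] s [[0.735, -0.402], [1.012, -0.901]]
0.1 w [[0.702, -0.306], [0.666, -0.335]] t [[0.714, -0.332], [0.881, -0.374], [0.71, -0.421]] s [[0.625, -0.207], [0.856, -0.625]]
0.2 w [[0.644, -0.266], [0.621, -0.284]] t [[0.685, -0.313], [0.837, -0.352], [0.681, -0.395]] s [[0.514, -0.013], [0.7, -0.349]]
0.25 w [[0.615, -0.245], [0.599, -0.259]] t [[0.671, -0.304], [0.815, -0.34], [0.667, -0.381]] s [[0.459, 0.085], [0.622, -0.211]]
```

```bash
python3 -m jog '[0, 0, 0, -0.035, 0.0115, 0, 0, 0, 0, 0, -0.036, 0.0115, 0, 0, 0, 0, 0, 0, 0, 0.04, 0, 0, 0, 0, 0, 0, 0.04, 0, 0, 0, 0, 0, 0, 0.04, 0]' 40
python3 -m jog '[0, 0, -0.3, 0, 0, 0.04, 0, 0, 0, 0, 0, 0, 0.027, 0, 0, 0, 0, 0, 0, 0, 0, 0, 0, 0, 0, 0, 0, 0]'
```

```text
t: 3.05
position: [0.6187, -0.3227, 0.1101]
tcp_rot: [180.0, 0.0, 112.0]
force: [0.3, -0.5, -0.6]
opening: -0.0
gripper_force: 0.0
t: 3.45
position: [0.6185, -0.3223, 0.0444]
tcp_rot: [-180.0, -0.0, 112.4]
force: [0.7, 0.6, 1.1]
opening: -0.0
gripper_force: 0.0
```

```bash
python3 -m jog '[0, 0, 0, 0.005, 0, 0, 0, 0, 0, 0, 0.003, 0, 0, 0, 0, 0, 0, 0, 0, 0, 0]'|grep -E 'pos|force:'
python3 -m jog '[0, 0, 0, 0.002, 0, 0, 0, 0, 0, 0, 0.002, 0, 0, 0, 0, 0, 0, 0, 0, 0, 0]'|grep -E 'pos|force:'
python3 -m jog '[0, 0, 0, 0.002, 0, 0, 0, 0, 0, 0, 0.002, 0, 0, 0, 0, 0, 0, 0, 0, 0, 0]'|grep -E 'pos|force:'
python3 -m jog '[0, 0, 0, 0.002, 0, 0, 0, 0, 0, 0, 0.002, 0, 0, 0, 0, 0, 0, 0, 0, 0, 0]'|grep -E 'pos|force:'
```

```text
position: [0.6163, -0.315, 0.0464]
force: [-0.2, -0.6, 0.2]
gripper_force: 0.0
position: [0.6138, -0.311, 0.0444]
force: [-0.2, -0.1, 0.0]
gripper_force: 0.0
position: [0.6125, -0.3076, 0.0445]
force: [-0.1, -0.9, -0.2]
gripper_force: 0.4
position: [0.6108, -0.3037, 0.0444]
force: [0.4, -1.0, -0.3]
gripper_force: 0.5
```

```bash
for i in 1 2; do :; done
python3 -m jog '[0, 0, 0, 0.002, 0, 0, 0, 0, 0, 0, 0.001, 0, 0, 0, 0, 0, 0, 0, 0, 0, 0]'|grep -E 'pos|force:'
python3 -m jog '[0, 0, 0, 0.002, 0, 0, 0, 0, 0, 0, 0.001, 0, 0, 0, 0, 0, 0, 0, 0, 0, 0]'|grep -E 'pos|force:'
python3 -m jog '[0, 0, 0, 0.0015, 0, 0, 0, 0, 0, 0, 0, 0, 0, 0]'|grep -E 'pos|force:'
```

```text
position: [0.6097, -0.301, 0.0444]
force: [-0.0, -1.0, 1.3]
gripper_force: 0.6
position: [0.6085, -0.2982, 0.0444]
force: [0.9, -1.6, 1.7]
gripper_force: 0.7
position: [0.608, -0.2968, 0.0443]
force: [0.0, -1.3, 0.1]
gripper_force: 0.7
```

```bash
python3 -m jog '[0, 0, 0, 0.0015, 0, 0, 0, 0, 0, 0, 0, 0, 0, 0]'|grep -E 'pos|force:'
python3 -m jog '[0, 0, 0, 0.0015, 0, 0, 0, 0, 0, 0, 0, 0, 0, 0]'|grep -E 'pos|force:'
python3 -m jog '[0, 0, 0, 0.0015, 0, 0, 0, 0, 0, 0, 0, 0, 0, 0]'|grep -E 'pos|force:'
```

```text
position: [0.6074, -0.2954, 0.0443]
force: [0.2, -1.3, 1.0]
gripper_force: 0.8
position: [0.6069, -0.2944, 0.0443]
force: [1.1, -3.7, 1.0]
gripper_force: 1.6
position: [0.6065, -0.2934, 0.0444]
force: [1.5, -5.1, -0.4]
gripper_force: 2.6
```

```bash
python3 -m jog '[0, 0, 0, 0.0015, 0, 0, 0, 0, 0, 0, 0, 0, 0, 0, 0, 0, 0, 0, 0, 0, 0]'|grep -E 'pos|force:'
python3 -m jog '[0, 0, 0, 0.001, 0, 0, 0, 0, 0, 0, 0, 0, 0, 0, 0, 0, 0, 0, 0, 0, 0]'|grep -E 'pos|force:'
python3 - <<'E'
from h import *
C=cam('wrist');im=capture('wrist');cv2.imwrite('pics/w2.png',im[:,:,::-1])
E
```

```text
position: [0.6061, -0.2925, 0.0444]
force: [3.1, -6.5, -2.0]
gripper_force: 3.4
position: [0.6059, -0.292, 0.0445]
force: [3.4, -6.5, -1.8]
gripper_force: 4.0
```

View pics/w2.png

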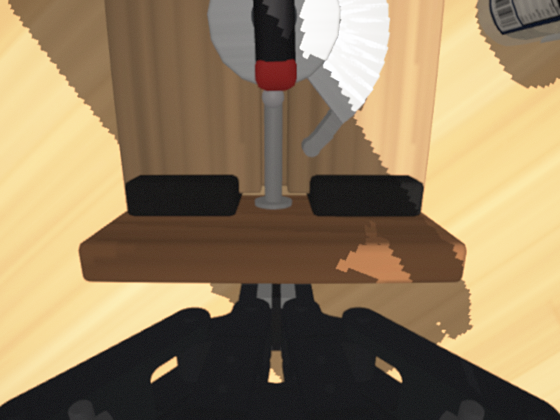

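The panel sits on the strip and the bolt runs under the red end at (275,90), in the open mouth; the bar is centred at column 276. I'll back off, rise and hover over the cam.

```bash
python3 -m jog '[0, 0, 0, -0.01, 0, 0, 0, 0, 0, 0, -0.015, 0, 0, 0, 0, 0, 0, 0, 0, -0.04, 0, 0, 0, 0, 0, 0, -0.04, 0, 0, 0, 0, 0, 0, -0.04, 0]'|grep -E 'pos|force:'
python3 -m jog '[0, 0, 0, 0.042, 0, -0.02, 0.03, 0, 0, 0, 0.042, 0, -0.02, 0.03, 0, 0, 0, 0.0425, 0, -0.01, 0.03, 0, 0, 0, 0, 0, 0, 0.03, 0, 0, 0, 0, 0, 0, 0.03]'|grep -E 'pos|force:|rot'
python3 - <<'E'
from h import *
s=state();C=cam('wrist',s);im=capture('wrist')[:,:,::-1].copy();cv2.imwrite('pics/w3.png',im)
print(s['position'],s['tcp_rot'],s['joints'])
hsv=cv2.cvtColor(im,cv2.COLOR_BGR2HSV)
m=((hsv[:,:,0]<8)|(hsv[:,:,0]>172))&(hsv[:,:,1]>180)&(hsv[:,:,2]>50)
n,l,st,c=cv2.connectedComponentsWithStats(m.astype(np.uint8))
for i in range(1,n):
    if st[i,4]>30:print(st[i],c[i])
E
```

```text
position: [0.6145, -0.3135, 0.1646]
force: [0.2, -0.9, -0.6]
gripper_force: 0.0
position: [0.5667, -0.1962, 0.2147]
tcp_rot: [180.0, -0.0, 112.5]
force: [-0.4, -0.5, -0.8]
gripper_force: 0.0
[ 0.56673772 -0.19620221  0.21465777] [ 1.79988839e+02 -5.67678595e-03  1.12473570e+02] [-2.62082059e+01  2.26031723e-01  9.68631743e+01  1.22243199e-02
  8.29076885e+01 -4.86832846e+01]
[   0  208   73  148 7099] [ 31.80645161 279.51655163]
[269 214  14   9  87] [275.45977011 218.22988506]
```

View pics/w3.png

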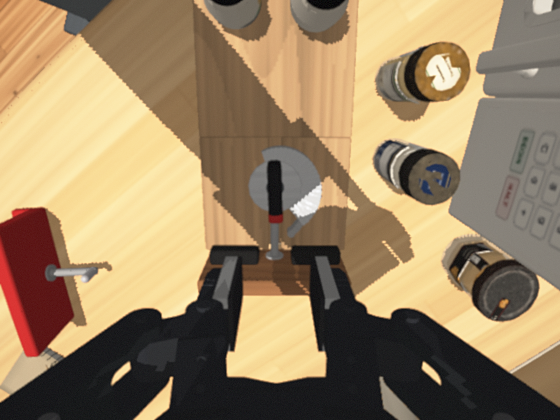

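Bar spans rows 160 to 222 at column 275; the red end's blob is rows 214 to 222.

Run:
```python
from h import *
C=cam('wrist');a=np.radians(112.2);X=np.array([np.cos(a),np.sin(a)])
im=cv2.imread('pics/w3.png');print([int(v) for v in im[152:230,275].sum(1)])
g=np.array([.5667,-.1962])
for r in(158,160,163,166,214,222.5,224):
    q=topl(C,[[275.5,r]],.078)[0,:2];print(r,((q-g)@X).round(4),((q-g)@[X[1],-X[0]]).round(4))
print('proj grip',proj(C,[[.5667,-.1962,.078],[.5667+.025*X[0],-.1962+.025*X[1],.078],[.5667+.025*X[0],-.1962+.025*X[1],.05],[.5667-.025*X[0],-.1962-.025*X[1],.078]]))
```

```text
[372, 371, 367, 372, 375, 369, 372, 302, 188, 77, 44, 36, 44, 66, 64, 58, 54, 48, 77, 55, 65, 59, 70, 67, 69, 69, 66, 67, 64, 60, 77, 51, 66, 57, 48, 65, 65, 72, 58, 73, 55, 68, 60, 51, 47, 65, 64, 73, 63, 71, 59, 63, 64, 70, 64, 52, 63, 59, 52, 64, 50, 59, 60, 102, 166, 180, 183, 178, 172, 167, 180, 245, 285, 302, 295, 301, 298, 299]
158 0.0295 0.0006
160 0.0279 0.0006
163 0.0255 0.0006
166 0.0231 0.0006
214 -0.0171 0.0007
222.5 -0.0246 0.0008
224 -0.0259 0.0008
proj grip [[274.63754375 194.03506587]
 [274.69230517 163.64217171]
 [274.77093224 158.07210211]
 [274.58663031 222.96511682]]
```

The grip centre lies under the TCP within 1 mm. Descend and grip.

```bash
python3 -m jog '[0, 0, 0, 0, 0, 0.04, 0.03, 0, 0, 0, 0, 0, 0.04, 0.03, 0, 0, 0, 0, 0, 0.04, 0.03, 0, 0, 0, 0, 0, 0.03, 0.03, 0, 0, 0, 0, 0, 0, 0.03]'|grep -E 'pos|force:|rot'
python3 -m jog '[0, 0, 0, 0, 0, 0.008, 0.03, 0, 0, 0, 0, 0, 0, 0.03, 0, 0, 0, 0, 0, 0, 0.03]'|grep -E 'pos|force:|rot'
python3 -c "
from h import *;s=state();print(s['moment'],s['position'])"
python3 -m jog '[0, 0, 0, 0, 0, 0, 0, 0, 0, 0, 0, 0, 0, 0, 0, 0, 0, 0, 0, 0, 0, 0, 0, 0, 0, 0, 0, 0]' 80
python3 -c "
from h import *;s=state();print(s['moment'],s['joints'])"
```

```text
position: [0.5624, -0.1958, 0.0573]
tcp_rot: [-179.5, -0.6, 112.3]
force: [0.3, 0.1, -0.1]
gripper_force: 0.0
position: [0.5679, -0.1975, 0.0582]
tcp_rot: [179.9, 0.1, 112.4]
force: [-0.9, 0.5, 1.0]
gripper_force: 0.0
[-0.00455307 -0.01391243 -0.01032768] [ 0.56794298 -0.19749491  0.05822719]
t: 8.95
position: [0.5665, -0.1977, 0.0585]
tcp_rot: [-179.9, 0.1, 112.4]
force: [-4.8, -1.0, 6.7]
opening: 0.0103
gripper_force: 78.8
[-0.23962687  0.96265931  0.13189332] [-26.27717777   9.17772162 103.23246891  -0.14593234  67.56734977
 -48.66765513]
```

```bash
cat > m.py <<'E'
from h import *
s=state();print('t%.1f'%s['t'],'yaw %.1f'%s['tcp_rot'][2],'Mz %.3f'%s['moment'][2],'F',s['force'].round(1),'j6 %.1f'%s['joints'][5],'op %.4f'%s['opening'],'pos',s['position'].round(4))
E
python3 -m jog '[0, 0, 4, 0, 0, -0.001, 0, 0, 0, 4, 0, 0, 0, 0, 0, 0, 4, 0, 0, 0, 0, 0, 0, 4, 0, 0, 0, 0, 0, 0, 0, 0, 0, 0, 0]'>/dev/null;python3 m.py
python3 -m jog '[0, 0, 5, 0, 0, 0, 0, 0, 0, 5, 0, 0, 0, 0, 0, 0, 5, 0, 0, 0, 0, 0, 0, 0, 0, 0, 0, 0]'>/dev/null;python3 m.py
```

```text
t9.4 yaw 96.4 Mz 0.153 F [-4.2 -2.7  1.2] j6 -32.6 op 0.0100 pos [ 0.5661 -0.1978  0.0585]
t9.8 yaw 81.4 Mz 0.066 F [-5.6 -2.9  2.4] j6 -17.6 op 0.0101 pos [ 0.5658 -0.1978  0.0585]
```

```bash
python3 -m jog '[0, 0, 5, 0, -0.001, 0, 0, 0, 0, 5, 0, 0, 0, 0, 0, 0, 5, 0, 0, 0, 0, 0, 0, 0, 0, 0, 0, 0]'>/dev/null;python3 m.py
python3 -m jog '[0, 0, 5, 0, 0, 0, 0, 0, 0, 5, 0, 0, 0, 0, 0, 0, 5, 0, 0, 0, 0, 0, 0, 0, 0, 0, 0, 0]'>/dev/null;python3 m.py
python3 -m jog '[0, 0, 5, 0, 0, 0, 0, 0, 0, 5, 0, 0, 0, 0, 0, 0, 5, 0, 0, 0, 0, 0, 0, 0, 0, 0, 0, 0]'>/dev/null;python3 m.py
```

```text
t10.2 yaw 66.5 Mz 0.129 F [-4.4 -3.6  2.8] j6 -2.7 op 0.0100 pos [ 0.5654 -0.1976  0.0585]
t10.7 yaw 51.5 Mz 0.126 F [-5.3 -3.3  3.4] j6 12.3 op 0.0101 pos [ 0.5652 -0.1975  0.0585]
t11.1 yaw 36.5 Mz 0.117 F [-6.7 -2.7  4. ] j6 27.3 op 0.0102 pos [ 0.5649 -0.1973  0.0585]
```

```bash
python3 -m jog '[0, 0, 4, -0.0008, -0.0006, 0, 0, 0, 0, 4, 0, 0, 0, 0, 0, 0, 0, 0, 0, 0, 0]'>/dev/null;python3 m.py
python3 -m jog '[0, 0, 4, 0, 0, 0, 0, 0, 0, 4, 0, 0, 0, 0, 0, 0, 0, 0, 0, 0, 0]'>/dev/null;python3 m.py
python3 -m jog '[0, 0, 4, 0, 0, 0, 0, 0, 0, 4, 0, 0, 0, 0, 0, 0, 0, 0, 0, 0, 0]'>/dev/null;python3 m.py
python3 -m jog '[0, 0, 3, 0, 0, 0, 0, 0, 0, 3, 0, 0, 0, 0, 0, 0, 0, 0, 0, 0, 0]'>/dev/null;python3 m.py
```

```text
t11.3 yaw 28.5 Mz 0.065 F [-3.4 -2.6  4.7] j6 35.2 op 0.0103 pos [ 0.5647 -0.1972  0.0585]
t11.7 yaw 20.5 Mz 0.141 F [-5.  -1.6  5.7] j6 43.2 op 0.0099 pos [ 0.5647 -0.197   0.0584]
t11.9 yaw 12.5 Mz 0.161 F [-5.1 -2.1  5.9] j6 51.2 op 0.0103 pos [ 0.5646 -0.1969  0.0585]
t12.2 yaw 6.6 Mz 0.174 F [-4.8 -0.7  5.3] j6 57.1 op 0.0105 pos [ 0.5646 -0.1968  0.0585]
```

```bash
python3 -m jog '[0, 0, 3, -0.001, 0, -0.001, 0, 0, 0, 3, 0, 0, 0, 0, 0, 0, 0, 0, 0, 0, 0]'>/dev/null;python3 m.py
python3 -m jog '[0, 0, 3, 0, 0, 0, 0, 0, 0, 2, 0, 0, 0, 0, 0, 0, 0, 0, 0, 0, 0]'>/dev/null;python3 m.py
python3 -m jog '[0, 0, 2, 0, 0, 0, 0, 0, 0, 2, 0, 0, 0, 0, 0, 0, 0, 0, 0, 0, 0]'>/dev/null;python3 m.py
```

```text
t12.6 yaw 0.6 Mz 0.158 F [ 1.4 -0.6 -0.8] j6 63.1 op 0.0098 pos [ 0.5644 -0.1966  0.0586]
t12.8 yaw -4.4 Mz 0.211 F [ 1.9 -1.1 -1.8] j6 68.1 op 0.0099 pos [ 0.5644 -0.1965  0.0586]
t13.2 yaw -8.5 Mz 0.211 F [ 2.3 -0.3 -2.2] j6 72.1 op 0.0101 pos [ 0.5644 -0.1964  0.0586]
```

```bash
python3 -m jog '[0, 0, 2, 0, 0, 0, 0, 0, 0, 2, 0, 0, 0, 0, 0, 0, 0, 0, 0, 0, 0]'>/dev/null;python3 m.py
python3 -m jog '[0, 0, 2, 0, 0, 0, 0, 0, 0, 2, 0, 0, 0, 0, 0, 0, 0, 0, 0, 0, 0]'>/dev/null;python3 m.py
python3 -m jog '[0, 0, 2, 0, 0, 0, 0, 0, 0, 1, 0, 0, 0, 0, 0, 0, 0, 0, 0, 0, 0]'>/dev/null;python3 m.py
```

```text
t13.4 yaw -12.5 Mz 0.242 F [ 3.7 -0.1 -1.2] j6 76.1 op 0.0100 pos [ 0.5644 -0.1964  0.0586]
t13.8 yaw -16.5 Mz 0.296 F [ 4.2  0.  -0.8] j6 80.1 op 0.0104 pos [ 0.5643 -0.1963  0.0585]
t14.1 yaw -19.5 Mz 0.246 F [ 5.3  1.3 -2.2] j6 83.1 op 0.0101 pos [ 0.5644 -0.1963  0.0586]
```

```bash
python3 -m jog '[0, 0, 2, 0, 0, 0, 0, 0, 0, 1, 0, 0, 0, 0, 0, 0, 0, 0, 0, 0, 0]'>/dev/null;python3 m.py
python3 -m jog '[0, 0, 2, 0, 0, 0, 0, 0, 0, 1, 0, 0, 0, 0, 0, 0, 0, 0, 0, 0, 0]'>/dev/null;python3 m.py
python3 -m jog '[0, 0, 2, 0, 0, 0, 0, 0, 0, 0, 0, 0, 0, 0]'>/dev/null;python3 m.py
```

```text
t14.3 yaw -22.5 Mz 0.327 F [ 5.6  2.4 -1.7] j6 86.1 op 0.0099 pos [ 0.5644 -0.1962  0.0586]
t14.7 yaw -25.5 Mz 0.276 F [ 5.4  1.4 -0.8] j6 89.1 op 0.0103 pos [ 0.5644 -0.1962  0.0586]
t14.8 yaw -27.5 Mz 0.340 F [ 5.6  1.7 -1.8] j6 91.1 op 0.0101 pos [ 0.5644 -0.1961  0.0586]
```

```bash
python3 -m jog '[0, 0, 2, 0, 0, 0, 0, 0, 0, 0, 0, 0, 0, 0]'>/dev/null;python3 m.py
python3 -m jog '[0, 0, 2, 0, 0, 0, 0, 0, 0, 0, 0, 0, 0, 0]'>/dev/null;python3 m.py
python3 -m jog '[0, 0, 2, 0, 0, 0, 0, 0, 0, 0, 0, 0, 0, 0]'>/dev/null;python3 m.py
```

```text
t15.1 yaw -29.5 Mz 0.264 F [ 6.3  2.7 -1.6] j6 93.1 op 0.0100 pos [ 0.5644 -0.1961  0.0585]
t15.2 yaw -31.5 Mz 0.326 F [ 5.3  1.8 -1. ] j6 95.1 op 0.0105 pos [ 0.5644 -0.1961  0.0586]
t15.4 yaw -33.5 Mz 0.322 F [ 5.6  0.8 -1. ] j6 97.1 op 0.0098 pos [ 0.5645 -0.196   0.0586]
```

```bash
python3 -m jog '[0, 0, 2, 0, 0, 0, 0, 0, 0, 0, 0, 0, 0, 0]'>/dev/null;python3 m.py
python3 -m jog '[0, 0, 2, 0, 0, 0, 0, 0, 0, 0, 0, 0, 0, 0]'>/dev/null;python3 m.py
python3 -m jog '[0, 0, 2, 0, 0, 0, 0, 0, 0, 0, 0, 0, 0, 0]'>/dev/null;python3 m.py
```

```text
t15.7 yaw -35.5 Mz 0.301 F [ 6.2  1.6 -2.5] j6 99.1 op 0.0106 pos [ 0.5645 -0.196   0.0586]
t15.8 yaw -37.5 Mz 0.309 F [ 5.6  1.1 -1.5] j6 101.1 op 0.0103 pos [ 0.5645 -0.196   0.0586]
t16.1 yaw -39.5 Mz 0.345 F [ 6.   2.4 -1.5] j6 103.1 op 0.0103 pos [ 0.5645 -0.1959  0.0585]
```

```bash
python3 -m jog '[0, 0, 2, 0, 0, 0, 0, 0, 0, 0, 0, 0, 0, 0]'>/dev/null;python3 m.py
python3 -m jog '[0, 0, 2, 0, 0, 0, 0, 0, 0, 0, 0, 0, 0, 0]'>/dev/null;python3 m.py
python3 -m jog '[0, 0, 2, 0, 0, 0, 0, 0, 0, 0, 0, 0, 0, 0]'>/dev/null;python3 m.py
```

```text
t16.2 yaw -41.5 Mz 0.335 F [ 4.8  1.4 -1.4] j6 105.1 op 0.0100 pos [ 0.5645 -0.1959  0.0586]
t16.4 yaw -43.5 Mz 0.416 F [ 6.2  2.  -1.5] j6 107.1 op 0.0103 pos [ 0.5646 -0.1959  0.0586]
t16.6 yaw -45.5 Mz 0.392 F [ 7.3  1.3 -1.4] j6 109.1 op 0.0102 pos [ 0.5646 -0.1958  0.0586]
```

```bash
python3 -m jog '[0, 0, 2, 0, 0, 0, 0, 0, 0, 0, 0, 0, 0, 0]'>/dev/null;python3 m.py
python3 -m jog '[0, 0, 0, 0, 0, 0, 0]'>/dev/null;python3 m.py
python3 -m jog '[0, 0, 2, 0, 0, 0, 0, 0, 0, 0, 0, 0, 0, 0]'>/dev/null;python3 m.py
python3 -m jog '[0, 0, 0, 0, 0, 0, 0]'>/dev/null;python3 m.py
```

```text
t16.9 yaw -47.5 Mz 0.376 F [ 6.1  2.1 -1.7] j6 111.1 op 0.0106 pos [ 0.5646 -0.1958  0.0586]
t16.9 yaw -47.5 Mz 0.348 F [ 7.3  3.2 -1.8] j6 111.1 op 0.0103 pos [ 0.5646 -0.1958  0.0586]
t17.1 yaw -49.5 Mz 0.378 F [ 7.   2.8 -1.5] j6 113.1 op 0.0102 pos [ 0.5647 -0.1958  0.0586]
t17.2 yaw -49.5 Mz 0.372 F [ 6.9  1.8 -2.3] j6 113.1 op 0.0105 pos [ 0.5647 -0.1958  0.0586]
```

```bash
python3 -m jog '[0, 0, 2, 0, 0, 0, 0, 0, 0, 0, 0, 0, 0, 0]'>/dev/null;python3 m.py
python3 -m jog '[0, 0, 2, 0, 0, 0, 0, 0, 0, 0, 0, 0, 0, 0]'>/dev/null;python3 m.py
python3 -m jog '[0, 0, 2, 0, 0, 0, 0, 0, 0, 0, 0, 0, 0, 0]'>/dev/null;python3 m.py
python3 -m jog '[0, 0, 0, 0, 0, 0, 0]'>/dev/null;python3 m.py
```

```text
t17.4 yaw -51.5 Mz 0.350 F [ 6.9  2.7 -2. ] j6 115.1 op 0.0103 pos [ 0.5647 -0.1957  0.0586]
t17.6 yaw -53.5 Mz 0.345 F [ 6.2  1.9 -2.3] j6 117.1 op 0.0100 pos [ 0.5648 -0.1957  0.0586]
t17.9 yaw -55.5 Mz 0.359 F [ 7.   3.2 -1.9] j6 119.1 op 0.0101 pos [ 0.5648 -0.1957  0.0586]
t17.9 yaw -55.5 Mz 0.334 F [ 6.2  2.7 -2.3] j6 119.1 op 0.0100 pos [ 0.5648 -0.1957  0.0586]
```

```bash
python3 -m jog '[0, 0, 2, 0, 0, 0, 0, 0, 0, 0, 0, 0, 0, 0]'>/dev/null;python3 m.py
python3 -m jog '[0, 0, 2, 0, 0, 0, 0, 0, 0, 0, 0, 0, 0, 0]'>/dev/null;python3 m.py
python3 -m jog '[0, 0, 2, 0, 0, 0, 0, 0, 0, 0, 0, 0, 0, 0]'>/dev/null;python3 m.py
python3 -m jog '[0, 0, 0, 0, 0, 0, 0]'>/dev/null;python3 m.py
python3 - <<'E'
from h import *
cv2.imwrite('pics/w4.png',capture('wrist')[:,:,::-1]);
E
```

```text
t18.1 yaw -57.5 Mz 0.420 F [ 6.4  2.2 -2.7] j6 121.1 op 0.0099 pos [ 0.5648 -0.1957  0.0586]
t18.4 yaw -59.5 Mz 0.393 F [ 5.9  3.3 -2.3] j6 123.1 op 0.0104 pos [ 0.5649 -0.1957  0.0586]
t18.6 yaw -61.5 Mz 0.502 F [ 7.8  2.6 -3.2] j6 125.1 op 0.0097 pos [ 0.5649 -0.1956  0.0586]
t18.6 yaw -61.5 Mz 0.449 F [ 6.9  2.6 -2.8] j6 125.1 op 0.0096 pos [ 0.5649 -0.1957  0.0586]
```

View pics/w4.png

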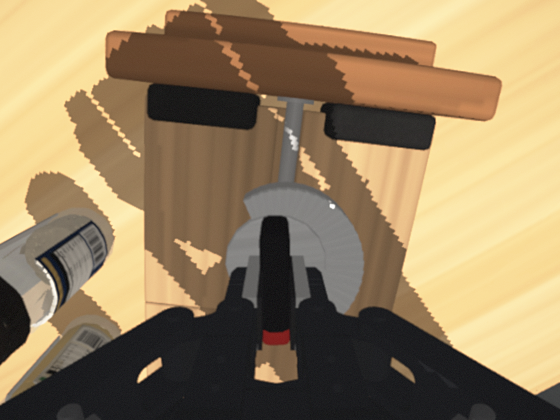

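The bar is held straight in the fingers (column 275, red end now at row 337). The panel lies against the strips and the moment is rising.

```bash
python3 -m jog '[0, 0, 1.5, 0, 0, 0, 0, 0, 0, 0, 0, 0, 0, 0]'>/dev/null;python3 m.py
python3 -m jog '[0, 0, 0, 0, 0, 0, 0]'>/dev/null;python3 m.py
python3 -m jog '[0, 0, 1.5, 0, 0, 0, 0, 0, 0, 0, 0, 0, 0, 0]'>/dev/null;python3 m.py
python3 -m jog '[0, 0, 0, 0, 0, 0, 0]'>/dev/null;python3 m.py
```

```text
t18.9 yaw -63.0 Mz 0.527 F [ 7.   2.6 -1.4] j6 126.6 op 0.0104 pos [ 0.5649 -0.1956  0.0586]
t19.0 yaw -62.9 Mz 0.523 F [ 7.3  3.  -2.8] j6 126.6 op 0.0101 pos [ 0.5649 -0.1956  0.0586]
t19.2 yaw -64.5 Mz 0.557 F [ 7.8  3.2 -1.8] j6 128.1 op 0.0102 pos [ 0.565  -0.1957  0.0586]
t19.3 yaw -64.4 Mz 0.539 F [ 8.   2.8 -2.3] j6 128.1 op 0.0104 pos [ 0.565  -0.1956  0.0586]
```

```bash
python3 -m jog '[0, 0, 1.5, 0, 0, 0, 0, 0, 0, 0, 0, 0, 0, 0]'>/dev/null;python3 m.py
python3 -m jog '[0, 0, 0, 0, 0, 0, 0, 0, 0, 0, 0, 0, 0, 0]'>/dev/null;python3 m.py
```

```text
t19.5 yaw -66.0 Mz 0.642 F [ 7.3  2.8 -2.3] j6 129.6 op 0.0102 pos [ 0.565  -0.1956  0.0586]
t19.7 yaw -65.9 Mz 0.613 F [ 7.2  3.6 -3.5] j6 129.6 op 0.0102 pos [ 0.565  -0.1956  0.0586]
```

```bash
python3 -m jog '[0, 0, -3, 0, 0, 0, 0, 0, 0, -3, 0, 0, 0, 0, 0, 0, -2, 0, 0, 0, 0, 0, 0, 0, 0, 0, 0, 0]'>/dev/null;python3 m.py
python3 -m jog '[0, 0, 0, 0, 0, 0, 0.03, 0, 0, 0, 0, 0, 0, 0.03, 0, 0, 0, 0, 0, 0, 0.03, 0, 0, 0, 0, 0, 0, 0.03]'>/dev/null;python3 m.py
python3 -m jog '[0, 0, 0, 0, 0, -0.02, 0.03, 0, 0, 0, 0, 0, -0.04, 0.03, 0, 0, 0, 0, 0, -0.05, 0.03, 0, 0, 0, 0, 0, -0.05, 0.03, 0, 0, 0, 0, 0, 0, 0.03]'>/dev/null;python3 m.py
python3 - <<'E'
from h import *
cv2.imwrite('pics/w5.png',capture('wrist')[:,:,::-1]);
E
```

```text
t20.1 yaw -58.0 Mz 0.107 F [ 7.1  4.1 -3.3] j6 121.6 op 0.0100 pos [ 0.5649 -0.1957  0.0586]
t20.5 yaw -58.1 Mz -0.020 F [-0.8  0.3  0.2] j6 121.7 op 0.0300 pos [ 0.5632 -0.1967  0.0582]
t21.0 yaw -58.1 Mz 0.013 F [ 0.8 -1.8  0.3] j6 121.7 op 0.0296 pos [ 0.5676 -0.1987  0.2287]
```

View pics/w5.png

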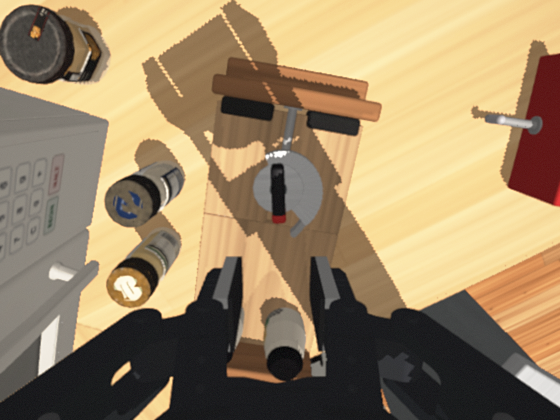

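The panel is square against both strips at (246,107) and (332,122). The bar stayed put after release with its red end at (279,218), and the jars are undisturbed. Handing in.

```bash
python3 -c "
from bench import *;print(close_job())"
```

```text
the job is handed in; nothing more can be done
None
```

I pushed the end panel onto the strip and turned the cam about 3 rad clockwise, stopping at about 0.6 N m once it came up firm; the panel looks square against both pads, the jars undisturbed, and the job was handed in at about 21 s (verdict not shown).

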